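Load the lapped valve disc into the leak-test clamp on a paddle

TASK

Load the bright brass valve disc into the blue clamp rig: pick it up by its boss, set it level on the black cross at the tip of the orange-handled paddle lying on the bench, then take the paddle by its handle, carry the disc balanced on it in under the screw and lower it flat into the shallow recess on the two ledges. Draw the paddle out and lay it back flat on the bench, away from the rig. Keep the disc level throughout and off the bench, do not touch it with the fingers at the rig, and leave the rusty disc and the other things where they are.

Things in the scene. Friction and masses are not known exactly. Their poses are not given: they have to be found in the camera images.
- disc: bright brass valve disc, to be loaded: flat round flange 60 mm across, 7 mm thick, with a round boss 18 mm across standing 18 mm up from its middle (25 mm tall in all); 0.12 to 0.19 kg. Origin: centre of its flat underside, z up along the boss. Starts boss up on the grey lapping plate (100 x 100 x 20 mm, fixed).
- old_disc: a rusty dark brown disc of the same shape, on a plywood block of the same size as the lapping plate; not to be moved. Origin: centre of its underside. Either disc may be the one nearer the robot.
- paddle: loose paddle lying flat on the dark bench, 0.25 kg. Orange box handle: own x -80 to +50 mm, 20 mm wide (y), 26 mm tall. In line with it a bare rigid steel blade, 28 mm wide, 5 mm thick (its underside flush with the handle's), to own x = +190 mm. Origin: on the underside, at a good place to grip the handle, near the balance point; x points to the blade's tip, z up.
- paddle_pad (a point): the black cross on the top face of the blade, where the disc is to stand: 170 mm from the paddle's origin along its x, 5 mm above its underside. Axes as the paddle's.
- rig: blue clamp rig, fixed; origin at the centre of its underside, z up. Base plate 120 (x) x 190 (y) x 12 mm. Two steel ledges, 70 mm long in x, from |y| = 21 to 43 mm, tops 70 mm above the bench. Between them an open lane, 42 mm wide, free down to the base plate, runs right through along own x: the blade fits in it below a disc on the ledges. -x end faces roughly to the robot.
- seat (a point): centre of the recess, at ledge-top height (70 mm above the bench), where the centre of the disc's underside belongs; axes as the rig's. Lips 4 mm high on the ledge tops (inner faces at |y| = 35 mm, and at |x| = 27 mm on the ledges' ends) form the recess; they leave the disc about 5 mm of play in any direction.
- screw_foot (a point): underside centre of the screw's rubber foot, 28 mm across, 56 mm above the seat. It hangs from a blue bridge 34 mm wide in the rig's x, underside 135 mm above the bench, on two 20 mm posts at y = +-72 mm; bridge and screw reach up to 220 mm, so the gripper cannot set the disc in from above. All of it is fixed.
- jar: closed jar with yellow label, 56 mm across, 75 mm tall; origin at the centre of its underside. Bystander, to be left alone.
- flange_washer: dark steel flat ring, 84 mm across, 6 mm thick, lying on the bench near the robot; origin at the centre of its underside. Bystander, to be left alone.
- nut_dish: empty red bowl, 100 mm across, 30 mm tall; origin at the centre of its underside. Bystander, to be left alone.
- hammer: hammer lying on the bench at the near right; origin under its middle. Bystander, to be left alone.
- wrench: steel wrench lying behind the rig; origin under its middle. Bystander, to be left alone.
Mind the look-alikes: they are no part of the job. There is more than one size of the disc; the job needs the middle-sized.

How it is judged:
By the outcome, as a careful person would: the job done as asked, in the order asked, and still so for the second after the job is handed in, with the robot touching nothing.
It also fails if it takes over 61 s, if anything falls off the work surface, if the arm or the gripper's body presses on something with over 40 N, if the wrist force passes 120 N, or if a joint passes its speed limit or range.

ROBOT

A 6-joint arm with a two-finger parallel gripper is mounted at the origin on the work surface. World frame = base frame: x ahead of the robot, y to its left, z up, the work surface at z = 0. Lengths are in m, angles in rad, forces in N, time in s.
With the tool pointing down it reaches from about 0.325 to 0.925 m from the base axis. Payload 3.1 kg.
Tool frame: the origin (TCP) lies between the finger pads; the fingertips stand r.tip_extent ahead of it and the grasp point (between the pads) lies 8 mm behind it (r.tip_extent is the distance from the TCP to the fingertips, in m); z points along the fingers, y is the line along which they close (so a half turn about z gives the same grasp; the last joint's range is limited). The gripper opens to 85 mm and grips with 20 to 120 N. Pads are 22 mm wide; open, the fingers measure 114 mm over their backs; the gripper's body (76 mm by 85 mm) begins 54 mm behind the grasp point. The pads swing forward as they close: fully open they stand 13 mm farther back than shut.
Start: joints at [-1.397, 0.217, 1.613, -0, 1.311, -0.112], TCP at [0.176, -0.6, 0.242] pointing down, gripper open.
Joint ranges: [-2.75, 2.75], [-0.78, 2.1], [0.31, 2.55], [-1.13, 4.27], [0.13, 2.63], [-2.58, 2.58]. Speed limits (rad/s): [2.79, 2.79, 3.14, 3.14, 3.14, 3.14].

INTERFACE

Orientations are given as a rotation vector (axis times angle).
In Python, from plant import r, viewer gives the robot as it stands.
- The arm moves only by the tool carry_out, never from a script. Its argument "deltas" is a list of rows, each an object with "delta_pos": the shift along the tool's x, y, z in mm, a list of three; "rot": the turn, a rotation vector about the tool's x, y, z in rad, a list of three; "fingers": the opening, from 0 (shut) to 1 (fully open). In form: [{"delta_pos": [x, y, z], "rot": [rx, ry, rz], "fingers": fingers}, ...]. A call has 1 to 20 rows; each row shifts and turns the commanded pose from where the row before left it, along the tool's axes as they then stand; what a row does not reach is not made up. A row lasts 1/8 s, in which the tool goes at most 62.5 mm and 10.7 degrees, less where a joint would pass 70% of its speed; a pose out of reach is approached as far as the arm can. A call is refused whole if a number of a shift passes 62.5 or a number of a turn 0.188, either way. A call with a gripper value outside its range is refused whole. The fingers move at their own pace and stop on an object; the grip force is fixed at half the most. Time passes only in rows, so rows that do not move let the fingers close. It gives the time, the measured TCP pose, the force, the opening and the grip force at its end, in the units of the state.
- r.sense(): the state, without advancing time (a new reading comes with each control period).
- viewer.camera(name): name is "scene" or "top" or "wrist"; returns a dict with "color" (420x560x3 uint8, blue, green, red), "camera_matrix" (3x3 intrinsics, pixels), "k1" (the pictures are not rectified: a ray, as slopes to the right and down, at radius r is drawn at 1 + k1 r^2 times it, then the intrinsics apply), "R" (3x3) and "t" (3): a world point X has camera coordinates R X + t. Camera axes: x right, y down, z forward; pixel columns grow to the right and rows downward; lengths in m; the calibration is good to about 2 mm. A picture is of the moment at which its call begins. There is no depth.
- r.hand_in(): hands the job in; it is judged then, once.
The state is a dict: "time": time; "joint_pos": joint angles; "dq": joint speeds; "effort": joint torques, N m; "ee_pos": TCP position; "ee_rot": TCP orientation; "ft_force": force on the tool from outside, world axes, zero at the start; "moment": the same for the moment, N m; "width": finger opening in m; "gripper_force": force on a finger pad.
Only numpy, scipy, OpenCV 4.12 (cv2) and the standard library are available. Lean on these libraries where they do the work, as an engineer would, in place of code of your own. Each camera call takes 0.05 s, during which the arm holds its last target. There are 200 camera calls.

## Working session

There is one attempt and no reset: what is moved stays moved. The work goes in short steps, Python scripts to look and compute and a tool call to move; the robot and the scene stay as the last step left them, time stands still between calls to the robot, and variables do not carry over. Pictures are saved under pics/ and viewed, at most 10 in all, crops included, and the job is handed in when it is done.

Besides the shell and the picture viewer there is one more tool, called by a JSON object that holds its "api" and its "payload". carry_out: Moves the arm, as the interface text tells. Its arguments: {"type":"object","properties":{"deltas":{"type":"array"}},"required":["deltas"]}

```bash
mkdir -p pics; ls
cat > h.py <<'E'
import numpy as np, cv2
from scipy.spatial.transform import Rotation as Rn
from plant import r, viewer
def cam(n):
    c=viewer.camera(n); c={k:(np.array(v) if k!='k1' else v) for k,v in c.items()}; return c
def ray(c,u,v):
    K=c['camera_matrix']; d=np.array([c['k1'],0,0,0,0.])
    p=cv2.undistortPoints(np.array([[[u,v]]],float),K,d)[0,0]
    o=-c['R'].T@c['t']; w=c['R'].T@np.array([p[0],p[1],1.]); return o,w/np.linalg.norm(w)
def onz(c,u,v,z):
    o,w=ray(c,u,v); return o+w*(z-o[2])/w[2]
def proj(c,X):
    x=c['R']@np.array(X,float)+c['t']; return cv2.projectPoints(np.array([x]),np.zeros(3),np.zeros(3),c['camera_matrix'],np.array([c['k1'],0,0,0,0.]))[0][0,0]
def tri(rays):
    A=np.zeros((3,3));b=np.zeros(3)
    for o,w in rays:
        P=np.eye(3)-np.outer(w,w);A+=P;b+=P@o
    X=np.linalg.solve(A,b); return X,[np.linalg.norm((np.eye(3)-np.outer(w,w))@(X-o)) for o,w in rays]
E
python3 - <<'E'
from h import *
for n in("top","scene"):
    c=cam(n); cv2.imwrite(f"pics/{n}0.png",c['color']); np.savez(f"pics/{n}0.npz",**c); print(n,-c['R'].T@c['t'],c['R'][2])
s=r.sense();print(s,r.tip_extent)
E
```

```text
pics
top [ 0.46000903 -0.03003598  1.58767833] [ 0.06674274 -0.00180503 -0.99776858]
scene [ 1.46025274 -0.5631544   0.96148276] [-0.66092549  0.40802259 -0.62983733]
{'time': 0.1, 'joint_pos': array([-1.39722825e+00,  2.17681307e-01,  1.61478598e+00,  9.63782680e-07,
        1.31134264e+00, -1.12225439e-01]), 'dq': array([ 0.00194036, -0.00206961, -0.00166005,  0.00160981,  0.00128567,
       -0.00025453]), 'effort': array([-8.15492658e-04, -3.98076582e+01, -3.04970205e+01, -1.19176734e-04,
        4.24873302e-03,  1.88977128e-05]), 'ee_pos': array([ 0.17607947, -0.59892781,  0.24109082]), 'ee_rot': array([-3.10737874e+00, -4.47081161e-01,  1.05271217e-04]), 'ft_force': array([1.07999828, 0.09460624, 0.36154129]), 'moment': array([ 0.05897812, -0.00266508,  0.01149961]), 'gripper_force': 0.0, 'width': 0.08504023360725504} 0.011
```

View pics/top0.png

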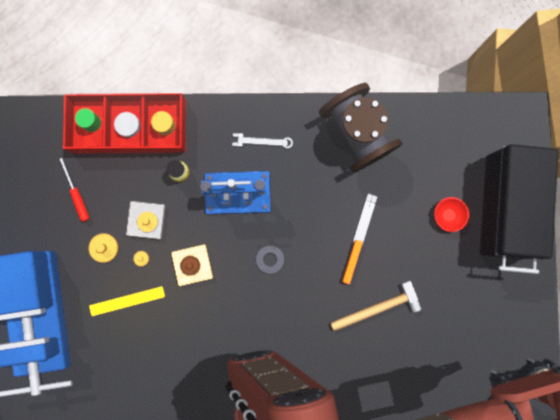

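View pics/scene0.png

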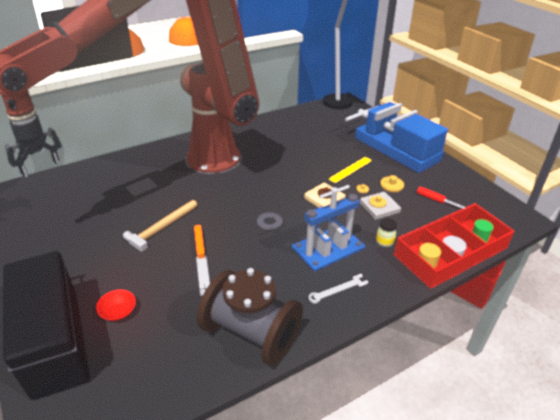

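Top view (up = +x, left = +y): brass disc on the grey plate (147,221), rusty disc on plywood (190,265), loose larger/smaller discs at (103,248)/(141,258), rig (237,192), paddle from handle (347,282) to tip (371,196). Scene view: disc (379,201), paddle (200,260), rig (330,235).

Run:
```python
from h import *
T={k:(v if k!='k1' else float(v)) for k,v in np.load('pics/top0.npz').items()}
S={k:(v if k!='k1' else float(v)) for k,v in np.load('pics/scene0.npz').items()}
def mask(c,lo,hi,box,close=0):
    h=cv2.cvtColor(c['color'],cv2.COLOR_BGR2HSV); m=cv2.inRange(h,np.array(lo),np.array(hi)); z=np.zeros_like(m); x0,y0,x1,y1=box; z[y0:y1,x0:x1]=m[y0:y1,x0:x1]
    if close: z=cv2.morphologyEx(z,cv2.MORPH_CLOSE,np.ones((close,close)))
    cs=cv2.findContours(z,cv2.RETR_EXTERNAL,cv2.CHAIN_APPROX_NONE)[0]; return max(cs,key=cv2.contourArea)
def show(n,c):
    print(n,cv2.contourArea(c),np.round(cv2.minAreaRect(c)[0],1),np.round(cv2.minAreaRect(c)[1],1),round(cv2.minAreaRect(c)[2],1))
# disc flange
for c,b,n in((T,(125,200,168,242),'T'),(S,(362,190,396,212),'S')):
    k=mask(c,(15,90,80),(35,255,255),b,5); show(n+' disc',k)
    if n=='T': print(onz(T,*cv2.minAreaRect(k)[0],.027))
    else: print(onz(S,*cv2.minAreaRect(k)[0],.027))
# paddle
k=mask(T,(5,150,100),(20,255,255),(330,180,390,300)); show('T handle',k)
rp=cv2.boxPoints(cv2.minAreaRect(k)); print(np.array([onz(T,*p,.026) for p in rp]))
k2=mask(S,(5,150,100),(20,255,255),(180,210,220,300)); show('S handle',k2)
print(np.array([onz(S,*p,.026) for p in cv2.boxPoints(cv2.minAreaRect(k2))]))
k=mask(T,(0,0,120),(180,60,255),(340,180,390,260)); show('T blade',k)
rp=cv2.boxPoints(cv2.minAreaRect(k)); print(np.array([onz(T,*p,.005) for p in rp]))
k=mask(T,(100,120,60),(125,255,255),(190,160,285,225),5); show('T rig',k)
print(np.array([onz(T,*p,.012) for p in cv2.boxPoints(cv2.minAreaRect(k))]))
a=cv2.resize(T['color'][150:290,110:290],None,fx=4,fy=4,interpolation=cv2.INTER_CUBIC)
cv2.imwrite('pics/cropT.png',a)
b=cv2.resize(S['color'][170:290,170:420],None,fx=3,fy=3,interpolation=cv2.INTER_CUBIC)
cv2.imwrite('pics/cropS.png',b)
```

```text
T disc 293.5 [146.8 221.8] [19.1 19.8] 45.0
[0.55969033 0.35653129 0.027     ]
S disc 134.5 [377.5 201.5] [11. 17.] 90.0
[0.56619059 0.35445315 0.027     ]
T handle 327.0 [351.9 262. ] [ 8.6 44.3] 17.4
[[ 0.38219603 -0.20631183  0.026     ]
 [ 0.50388734 -0.24637071  0.026     ]
 [ 0.49623038 -0.27023778  0.026     ]
 [ 0.37459935 -0.23006433  0.026     ]]
S handle 239.0 [198.9 240.9] [32.5  8.8] 82.9
[[ 0.37665264 -0.2323625   0.026     ]
 [ 0.3851457  -0.20644013  0.026     ]
 [ 0.5253279  -0.25289194  0.026     ]
 [ 0.5171374  -0.27671302  0.026     ]]
T blade 495.5 [365.  218.2] [11.4 50.6] 17.4
[[ 0.50117927 -0.24229114  0.005     ]
 [ 0.64366874 -0.28925695  0.005     ]
 [ 0.63335263 -0.32130213  0.005     ]
 [ 0.49096081 -0.2741466   0.005     ]]
T rig 2561.0 [235.4 192.1] [41.6 68.8] 88.4
[[ 7.05877852e-01  2.02835292e-01  1.20000000e-02]
 [ 7.10116998e-01 -1.93394804e-04  1.20000000e-02]
 [ 5.87043236e-01 -2.90818399e-03  1.20000000e-02]
 [ 5.82810378e-01  1.99028597e-01  1.20000000e-02]]
```

View pics/cropT.png

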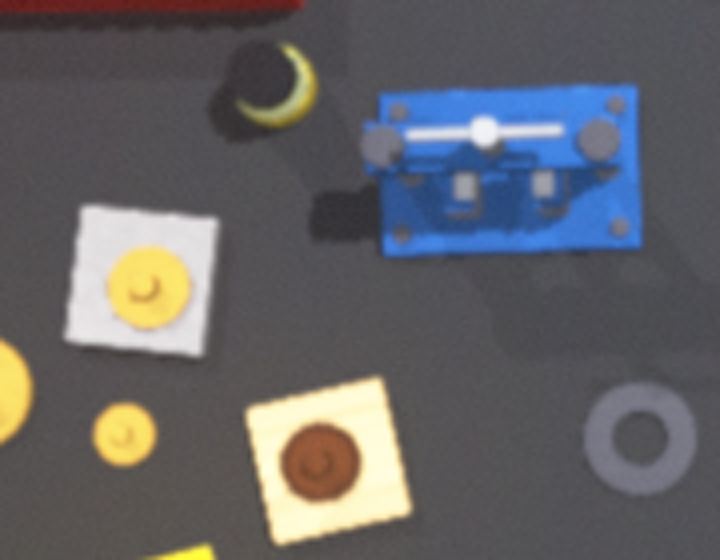

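Crop shows the disc (148,288) at 0.6 of its plate's width, i.e. the 60 mm one, and the rig base with edges tilted about 2°. Now the wrist camera's mounting and move planning.

```bash
cat >> h.py <<'E'
def go(x,y,z,yaw):  # prints total tool-frame shift [mm] (before turning) and turn about tool z [rad]
    s=r.sense(); R=Rn.from_rotvec(s['ee_rot']).as_matrix()
    cy=np.arctan2(R[1,0],R[0,0]); G=np.array([[np.cos(yaw),np.sin(yaw),0],[np.sin(yaw),-np.cos(yaw),0],[0,0,-1.]])
    d=R.T@(np.array([x,y,z])-s['ee_pos'])*1000
    print('d',np.round(d,1),'dist',round(np.linalg.norm(d),1),'rows>=',round(np.linalg.norm(d)/62.5,1),'rot',np.round(Rn.from_matrix(R.T@G).as_rotvec(),4),'yaw now',round(np.degrees(cy),2),'t',s['time'])
E
python3 - <<'E'
from h import *
c=cam('wrist'); s=r.sense(); R=Rn.from_rotvec(s['ee_rot']).as_matrix()
print('cam in tool',R.T@(-c['R'].T@c['t']-s['ee_pos']),'axis',R.T@c['R'][2],'xright',R.T@c['R'][0],c['camera_matrix'],c['k1'])
yaw=np.arctan2(R[1,0],R[0,0])
go(.56,-.25,.30,yaw); go(.5,-.2,.30,yaw);
E
```

```text
cam in tool [ 8.00321681e-02  1.30419295e-04 -1.31913287e-01] axis [-3.15008412e-01 -2.38019718e-04  9.49088849e-01] xright [1.18328663e-03 9.99999093e-01 6.43527470e-04] [[347.39007263   0.         278.71288584]
 [  0.         347.39007263 210.4913308 ]
 [  0.           0.           1.        ]] -0.065927345339795
d [ 466.7 -226.8  -58.2] dist 522.2 rows>= 8.4 rot [-0.0019 -0.0002  0.    ] yaw now 16.37 t 0.15
d [ 423.3 -291.6  -58.1] dist 517.3 rows>= 8.3 rot [-0.0019 -0.0002  0.    ] yaw now 16.37 t 0.15
```

{"api": "carry_out", "payload": {"deltas": [{"delta_pos": [46.7, -22.7, -5.8], "rot": [0, 0, 0], "fingers": 0.5}, {"delta_pos": [46.7, -22.7, -5.8], "rot": [0, 0, 0], "fingers": 0.5}, {"delta_pos": [46.7, -22.7, -5.8], "rot": [0, 0, 0], "fingers": 0.5}, {"delta_pos": [46.7, -22.7, -5.8], "rot": [0, 0, 0], "fingers": 0.5}, {"delta_pos": [46.7, -22.7, -5.8], "rot": [0, 0, 0], "fingers": 0.5}, {"delta_pos": [46.7, -22.7, -5.8], "rot": [0, 0, 0], "fingers": 0.5}, {"delta_pos": [46.7, -22.7, -5.8], "rot": [0, 0, 0], "fingers": 0.5}, {"delta_pos": [46.7, -22.7, -5.8], "rot": [0, 0, 0], "fingers": 0.5}, {"delta_pos": [46.7, -22.7, -5.8], "rot": [0, 0, 0], "fingers": 0.5}, {"delta_pos": [46.7, -22.7, -5.8], "rot": [0, 0, 0], "fingers": 0.5}, {"delta_pos": [0, 0, 0], "rot": [0, 0, 0], "fingers": 0.5}]}}

```text
time: 1.52
ee_pos: [0.5625, -0.2474, 0.3004]
ee_rot: [-3.108, -0.455, -0.002]
ft_force: [-0.5, -0.6, 0.2]
width: 0.0424
gripper_force: 0.0
```

Run:
```python
from h import *
c=cam('wrist'); cv2.imwrite('pics/w1.png',c['color']); np.savez('pics/w1.npz',**c)
go(.50,.07,.28,np.radians(16.37)); go(.56,.32,.25,np.radians(16.37))
```

```text
d [  32.3 -323.    20. ] dist 325.3 rows>= 5.2 rot [-0.0001  0.0007  0.0033] yaw now 16.56 t 1.575
d [ 161.1 -545.6   50. ] dist 571.1 rows>= 9.1 rot [-0.0001  0.0007  0.0033] yaw now 16.56 t 1.575
```

View pics/w1.png

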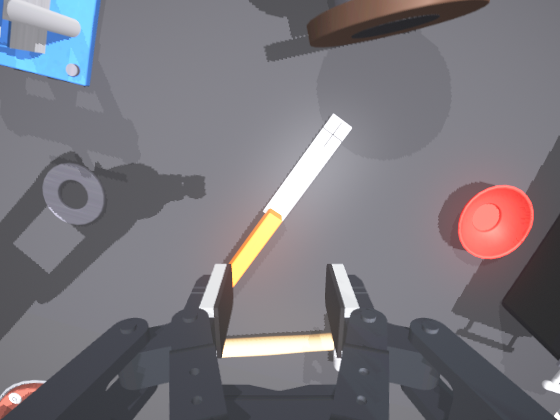

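Paddle in view: blade tip corners (335,114)/(351,128), cross near (334,133), handle (232,280)–(280,212). Next a look at the rig from above.

```bash
cat >> h.py <<'E'
def mask(c,lo,hi,box,close=0):
    h=cv2.cvtColor(c['color'],cv2.COLOR_BGR2HSV); m=cv2.inRange(h,np.array(lo),np.array(hi)); z=np.zeros_like(m); x0,y0,x1,y1=box; z[y0:y1,x0:x1]=m[y0:y1,x0:x1]
    if close: z=cv2.morphologyEx(z,cv2.MORPH_CLOSE,np.ones((close,close)))
    cs=cv2.findContours(z,cv2.RETR_EXTERNAL,cv2.CHAIN_APPROX_NONE)[0]; return max(cs,key=cv2.contourArea)
def load(n): return {k:(v if k!='k1' else float(v)) for k,v in np.load(f'pics/{n}.npz').items()}
E
python3 - <<'E'
from h import *
W=load('w1');T=load('top0')
def rectw(c,k,z):
    P=np.array([onz(c,*p[0],z)[:2] for p in k]); (cx,cy),sz,a=cv2.minAreaRect((P*1000).astype(np.float32)); B=cv2.boxPoints(((cx,cy),sz,a)); return cx,cy,sz,a,B
k=mask(W,(0,0,140),(180,60,255),(262,105,360,222)); b=rectw(W,k,.005); print('W blade',b)
k=mask(T,(0,0,120),(180,60,255),(340,180,390,260)); print('T blade',rectw(T,k,.005)[:4])
k=mask(W,(5,150,100),(22,255,255),(225,190,300,300)); print('W handle',rectw(W,k,.026))
# height of tip corners by triangulation W/T
tw=[(335,114),(351,128)]
kt=cv2.boxPoints(cv2.minAreaRect(mask(T,(0,0,120),(180,60,255),(340,180,390,260))))
tt=sorted(kt,key=lambda p:p[1])[:2]; tt=sorted(tt,key=lambda p:p[0])
for p,q in zip(tw,tt): print(tri([ray(W,*p),ray(T,*q)]))
g=cv2.cvtColor(W['color'],cv2.COLOR_BGR2GRAY)
print('cross guess',onz(W,334,133,.005))
go(.54,.08,.30,np.radians(0))
E
```

```text
W blade (571.767578125, -288.4768371582031, (146.24867248535156, 127.19248962402344), 16.712200164794922, array([[ 483.4439 , -248.59477],
       [ 520.01996, -370.41483],
       [ 660.09125, -328.3589 ],
       [ 623.5152 , -206.53885]], dtype=float32))
T blade (567.2046508789062, -281.71038818359375, (33.564659118652344, 150.04664611816406), 71.74983978271484)
W handle (462.1280212402344, -236.390380859375, (5.625795364379883, 91.05146026611328), 73.1377944946289, array([[ 417.7437 , -225.87665],
       [ 504.88043, -252.28802],
       [ 506.51233, -246.90411],
       [ 419.3756 , -220.49274]], dtype=float32))
(array([ 0.63921372, -0.28560927,  0.04375432]), [np.float64(0.002664264281368395), np.float64(0.002664264281368431)])
(array([ 0.63033099, -0.31531624,  0.02815427]), [np.float64(0.0017547690062759832), np.float64(0.0017547690062759862)])
cross guess [ 0.61767996 -0.30091397  0.005     ]
d [  73.5 -321.2   -0. ] dist 329.5 rows>= 5.3 rot [-0.      0.0007  0.289 ] yaw now 16.56 t 1.575
```

{"api": "carry_out", "payload": {"deltas": [{"delta_pos": [10, -46, 0], "rot": [0, 0, 0], "fingers": 0.5}, {"delta_pos": [10, -46, 0], "rot": [0, 0, 0], "fingers": 0.5}, {"delta_pos": [10, -46, 0], "rot": [0, 0, 0], "fingers": 0.5}, {"delta_pos": [10, -46, 0], "rot": [0, 0, 0], "fingers": 0.5}, {"delta_pos": [10, -46, 0], "rot": [0, 0, 0], "fingers": 0.5}, {"delta_pos": [10, -46, 0], "rot": [0, 0, 0], "fingers": 0.5}, {"delta_pos": [10, -46, 0], "rot": [0, 0, 0], "fingers": 0.5}, {"delta_pos": [0, 0, 0], "rot": [0, 0, 0], "fingers": 0.5}, {"delta_pos": [0, 0, 0], "rot": [0, 0, 0], "fingers": 0.5}]}}

```text
time: 2.7
ee_pos: [0.5364, 0.0772, 0.2999]
ee_rot: [3.109, 0.446, -0.001]
ft_force: [-0.0, -0.2, -0.1]
width: 0.043
gripper_force: 0.0
```

Run:
```python
from h import *
c=cam('wrist'); cv2.imwrite('pics/w2.png',c['color']); np.savez('pics/w2.npz',**c)
go(.56,.345,.20,np.radians(16.37))
```

```text
d [  97.8 -250.8   99.7] dist 287.1 rows>= 4.6 rot [ 0.0007  0.0008 -0.0016] yaw now 16.28 t 2.75
```

View pics/w2.png

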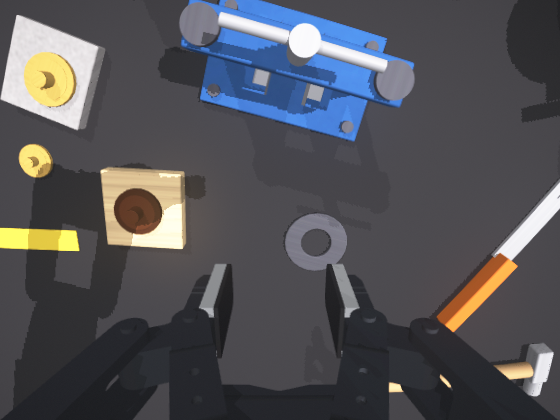

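Rig in view: front base corners (201,99) and (356,140), back right (386,40), ledge fronts at (262,77)/(316,92); disc boss at (45,80) on the grey plate. Moving above the disc.

{"api": "carry_out", "payload": {"deltas": [{"delta_pos": [16.3, -41.8, 16.5], "rot": [0, 0, 0], "fingers": 0.5}, {"delta_pos": [16.3, -41.8, 16.5], "rot": [0, 0, 0], "fingers": 0.5}, {"delta_pos": [16.3, -41.8, 16.5], "rot": [0, 0, 0], "fingers": 0.5}, {"delta_pos": [16.3, -41.8, 16.5], "rot": [0, 0, 0], "fingers": 0.5}, {"delta_pos": [16.3, -41.8, 16.5], "rot": [0, 0, 0], "fingers": 0.5}, {"delta_pos": [16.3, -41.8, 16.5], "rot": [0, 0, 0], "fingers": 0.5}, {"delta_pos": [0, 0, 0], "rot": [0, 0, 0], "fingers": 0.5}, {"delta_pos": [0, 0, 0], "rot": [0, 0, 0], "fingers": 0.5}]}}

```text
time: 3.75
ee_pos: [0.5605, 0.345, 0.201]
ee_rot: [3.109, 0.445, -0.001]
ft_force: [0.6, -0.4, 1.1]
width: 0.0429
gripper_force: 0.0
```

Run:
```python
from h import *
c=cam('wrist'); cv2.imwrite('pics/w3.png',c['color']); np.savez('pics/w3.npz',**c)
W=load('w2');T=load('top0');A=load('w1')
for p in((201,99),(356,140),(386,40)): print('rig',onz(W,*p,.012))
# rig front edge fit: lowest blue pixel per column
h=cv2.cvtColor(W['color'],cv2.COLOR_BGR2HSV); m=cv2.inRange(h,np.array((100,120,60)),np.array((125,255,255)))
P=[]
for u in range(215,346,3):
    v=np.where(m[:150,u])[0].max()+.5; P.append(onz(W,u,v,.012)[:2])
P=np.array(P);f=cv2.fitLine((P*1000).astype(np.float32),cv2.DIST_HUBER,0,.01,.01).ravel();print('front',f,'yaw',np.degrees(np.arctan2(f[0],-f[1])))
m=cv2.inRange(cv2.cvtColor(T['color'],cv2.COLOR_BGR2HSV),np.array((100,120,60)),np.array((125,255,255)))
P=np.array([onz(T,u,np.where(m[150:225,u])[0].max()+150.5,.012)[:2] for u in range(210,267,3)])
f=cv2.fitLine((P*1000).astype(np.float32),cv2.DIST_HUBER,0,.01,.01).ravel();print('frontT',f,'yaw',np.degrees(np.arctan2(f[0],-f[1])))
# disc
k=mask(c,(15,90,60),(35,255,255),(150,50,420,330),5); e=cv2.fitEllipse(k);print('disc',e,onz(c,*e[0],.027))
print('grab at z .045 ref');go(.56,.356,.05,np.radians(16.37))
# blade grown rect in w1, clean threshold
for th in(150,170,190,210):
    k=mask(A,(0,0,th),(180,60,255),(262,105,360,222)); print(th,cv2.contourArea(k),cv2.minAreaRect(k))
```

```text
rig [0.58469953 0.18517051 0.012     ]
rig [ 0.59093126 -0.00381862  0.012     ]
rig [0.70569014 0.00166502 0.012     ]
front [ 2.6491240e-02 -9.9964905e-01  5.8572394e+02  9.6145302e+01] yaw 1.5180137
frontT [ 1.81228295e-02 -9.99835789e-01  5.84621521e+02  1.01226654e+02] yaw 1.0384184
disc ((266.2432556152344, 182.62725830078125), (63.28943634033203, 64.40301513671875), 98.66883850097656) [0.56204389 0.35688376 0.027     ]
grab at z .045 ref
d [  2.4 -11.  151.6] dist 152.1 rows>= 2.4 rot [ 0.0007 -0.0003 -0.0019] yaw now 16.26 t 3.8
150 8644.5 ((310.5, 165.5), (111.0, 97.0), 90.0)
170 2660.5 ((307.0, 168.5), (24.56847381591797, 121.01451110839844), 36.25383758544922)
190 2606.5 ((306.81048583984375, 168.40341186523438), (24.230182647705078, 121.01103210449219), 36.469234466552734)
210 2573.5 ((307.1351318359375, 168.68917846679688), (24.115039825439453, 120.79576873779297), 36.02737808227539)
```

View pics/w3.png

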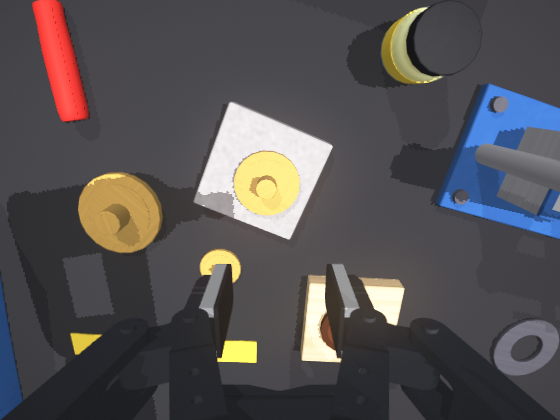

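Disc flange centred at (266,183), boss top at (266,187), nothing within finger reach. Descending part-way and re-measuring.

{"api": "carry_out", "payload": {"deltas": [{"delta_pos": [1.6, -3.7, 32], "rot": [0, 0, 0], "fingers": 0.5}, {"delta_pos": [1.6, -3.7, 32], "rot": [0, 0, 0], "fingers": 0.5}, {"delta_pos": [1.6, -3.7, 32], "rot": [0, 0, 0], "fingers": 0.5}, {"delta_pos": [0, 0, 20], "rot": [0, 0, 0], "fingers": 0.5}, {"delta_pos": [0, 0, 0], "rot": [0, 0, 0], "fingers": 0.5}, {"delta_pos": [0, 0, 0], "rot": [0, 0, 0], "fingers": 0.5}]}}

```text
time: 4.55
ee_pos: [0.5626, 0.3586, 0.087]
ee_rot: [-3.109, -0.446, -0.004]
ft_force: [0.5, 1.2, 0.5]
width: 0.0426
gripper_force: 0.0
```

Run:
```python
from h import *
c=cam('wrist'); cv2.imwrite('pics/w4.png',c['color']); np.savez('pics/w4.npz',**c)
W=load('w3');T=load('top0')
eW=cv2.fitEllipse(mask(W,(15,90,60),(35,255,255),(150,50,420,330),5)); kT=mask(T,(15,90,80),(35,255,255),(125,200,168,242),5);eT=cv2.fitEllipse(kT)
k4=mask(c,(15,90,60),(35,255,255),(180,60,380,380),5);e4=cv2.fitEllipse(k4);print(e4,onz(c,*e4[0],.027))
print(tri([ray(W,*eW[0]),ray(T,*eT[0])]),tri([ray(W,*eW[0]),ray(T,*eT[0]),ray(c,*e4[0])]))
go(.562,.357,.039,np.radians(16.3))
```

```text
((281.0980529785156, 236.54171752929688), (93.06027221679688, 97.72409057617188), 90.03079223632812) [0.56300141 0.35709122 0.027     ]
(array([0.56100032, 0.35705479, 0.02385185]), [np.float64(0.0003839225559601208), np.float64(0.00038392255596007027)]) (array([0.56114515, 0.35694491, 0.02334826]), [np.float64(0.00018692478177247837), np.float64(0.0006341620945130445), np.float64(0.0004988007121197623)])
d [-1.5  1.7 48.5] dist 48.5 rows>= 0.8 rot [-0.0006 -0.0035  0.0009] yaw now 16.35 t 4.6
```

View pics/w4.png

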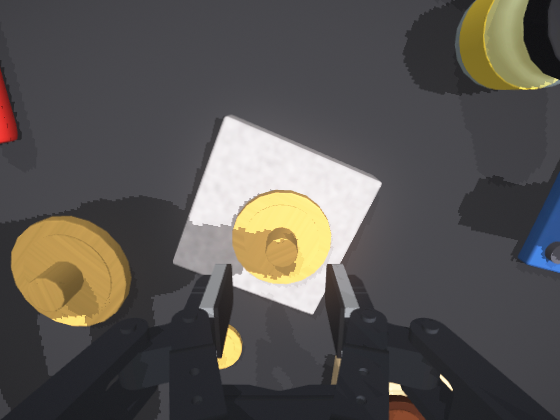

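Boss at (282,245), centred between the fingers (222–334); nothing in the way. Descend and grip.

{"api": "carry_out", "payload": {"deltas": [{"delta_pos": [-0.7, 0.8, 23], "rot": [0, 0.003, 0], "fingers": 0.5}, {"delta_pos": [-0.7, 0.8, 23], "rot": [0, 0, 0], "fingers": 0.5}, {"delta_pos": [0, 0, 0], "rot": [0, 0, 0], "fingers": 0.5}, {"delta_pos": [0, 0, 0], "rot": [0, 0, 0], "fingers": 0}, {"delta_pos": [0, 0, 0], "rot": [0, 0, 0], "fingers": 0}, {"delta_pos": [0, 0, 0], "rot": [0, 0, 0], "fingers": 0}, {"delta_pos": [0, 0, 0], "rot": [0, 0, 0], "fingers": 0}, {"delta_pos": [0, 0, 0], "rot": [0, 0, 0], "fingers": 0}]}}

```text
time: 5.6
ee_pos: [0.561, 0.3571, 0.0402]
ee_rot: [-3.109, -0.447, -0.007]
ft_force: [-1.2, 0.2, 5.2]
width: 0.0155
gripper_force: 58.9
```

Run:
```python
from h import *
s=r.sense(); print(s['ee_pos'],s['width'],s['gripper_force'],s['ft_force'])
go(.562,.357,.15,np.radians(16.3))
W=load('w1')
k=mask(W,(0,0,190),(180,60,255),(262,105,360,222))
B=cv2.boxPoints(cv2.minAreaRect(k)); P=np.array([onz(W,*p,.005)[:2] for p in B]); P=P[np.argsort(P[:,0])]; a,b=P[:2].mean(0),P[2:].mean(0)
u=(b-a)/np.linalg.norm(b-a); print('blade W',P,np.linalg.norm(b-a),np.degrees(np.arctan2(u[1],u[0])),'pad',b-.02*u)
T=load('top0');B=cv2.boxPoints(cv2.minAreaRect(mask(T,(0,0,120),(180,60,255),(340,180,390,260))));P=np.array([onz(T,*p,.005)[:2] for p in B]); P=P[np.argsort(P[:,0])]; a,b=P[:2].mean(0),P[2:].mean(0)
u=(b-a)/np.linalg.norm(b-a); print('T pad',b-.02*u,np.linalg.norm(b-a),np.degrees(np.arctan2(u[1],u[0])))
cv2.imwrite('pics/cross.png',cv2.resize(W['color'][95:230,215:375],None,fx=5,fy=5,interpolation=cv2.INTER_CUBIC)[:600])
```

```text
[0.56097037 0.35709848 0.04021188] 0.015464430962384158 58.87016773223877 [-1.15042977  0.22511031  5.20154367]
d [   1.4    0.4 -109.8] dist 109.8 rows>= 1.8 rot [-0.0003 -0.0043  0.0014] yaw now 16.38 t 5.6
blade W [[ 0.48602075 -0.27303832]
 [ 0.49781197 -0.24309195]
 [ 0.63108711 -0.31999518]
 [ 0.64012815 -0.29183116]] 0.15144839364218463 -18.41734327684144 pad [ 0.61663202 -0.29959445]
T pad [ 0.61952031 -0.29900535] 0.15001347904515025 -18.28293035507094
```

View pics/cross.png

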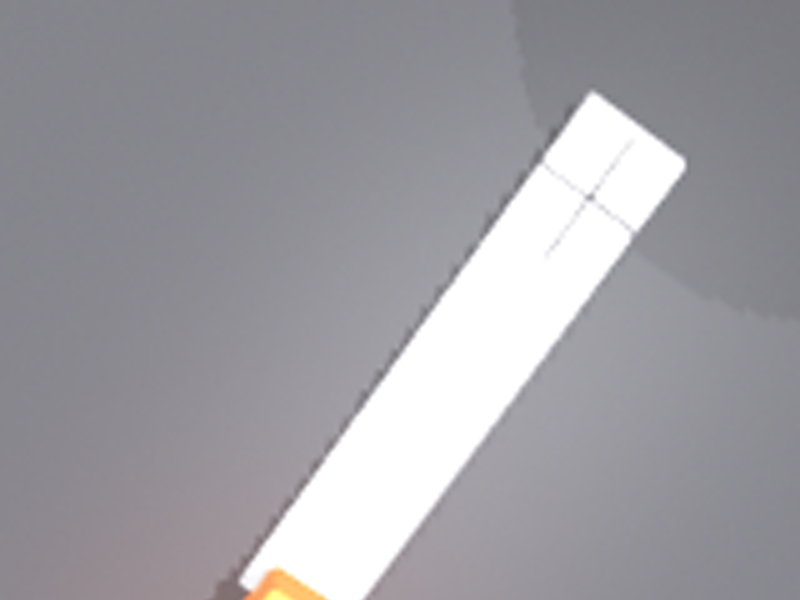

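Cross at crop (590,197) = image (332.6,133.9), i.e. about (0.617,-0.300). Lift the disc and go round the rig's front side.

{"api": "carry_out", "payload": {"deltas": [{"delta_pos": [0, 0, -5], "rot": [0, 0, 0], "fingers": 0}, {"delta_pos": [0, 0, -20], "rot": [0, 0, 0], "fingers": 0}, {"delta_pos": [0, 0, -35], "rot": [0, 0, 0], "fingers": 0}, {"delta_pos": [0, 0, -40], "rot": [0, 0, 0], "fingers": 0}, {"delta_pos": [0, 0, -40], "rot": [0, 0, 0], "fingers": 0}, {"delta_pos": [-12, 16, 0], "rot": [0, 0, 0], "fingers": 0}, {"delta_pos": [-26, 34, 0], "rot": [0, 0, 0], "fingers": 0}, {"delta_pos": [-26, 34, 0], "rot": [0, 0, 0], "fingers": 0}, {"delta_pos": [-26, 34, 0], "rot": [0, 0, 0], "fingers": 0}, {"delta_pos": [-26, 34, 0], "rot": [0, 0, 0], "fingers": 0}, {"delta_pos": [-26, 34, 0], "rot": [0, 0, 0], "fingers": 0}, {"delta_pos": [-26, 34, 0], "rot": [0, 0, 0], "fingers": 0}, {"delta_pos": [0, 0, 0], "rot": [0, 0, 0.15], "fingers": 0}, {"delta_pos": [0, 0, 0], "rot": [0, 0, 0.15], "fingers": 0}, {"delta_pos": [0, 0, 0], "rot": [0, 0, 0.15], "fingers": 0}, {"delta_pos": [0, 0, 0], "rot": [0, 0, 0.155], "fingers": 0}, {"delta_pos": [0, 0, 0], "rot": [0, 0, 0], "fingers": 0}]}}

```text
time: 7.72
ee_pos: [0.4609, 0.0982, 0.1796]
ee_rot: [-3.101, 0.496, -0.006]
ft_force: [-0.1, -0.4, -1.1]
width: 0.0156
gripper_force: 58.8
```

Run:
```python
from h import *
c=cam('wrist'); cv2.imwrite('pics/w5.png',c['color']); np.savez('pics/w5.npz',**c)
s=r.sense(); R=Rn.from_rotvec(s['ee_rot']).as_matrix(); print(s['width'],s['gripper_force'],s['ft_force'])
go(.617,-.300,.15,np.radians(-18.35))
k=mask(c,(15,90,60),(35,255,255),(180,60,380,420),5);e=cv2.fitEllipse(k);print(e)
z=s['ee_pos'][2]-.0132; P=onz(c,*e[0],z); print('flange centre in tool',R.T@(P-s['ee_pos']))
P0=load('w1');print('cross',onz(P0,332.6,133.9,.005))
```

```text
0.015063319444777096 58.84515702724457 [ 0.65845977 -0.95512121 -1.6660406 ]
d [272.2 329.9  29.7] dist 428.7 rows>= 6.9 rot [-0.0021 -0.0034  0.0037] yaw now -18.14 t 7.775
((265.7637939453125, 255.28111267089844), (104.97074890136719, 160.4403076171875), 128.52232360839844)
flange centre in tool [ 0.01016554 -0.00529098  0.01324513]
cross [ 0.61616319 -0.29964128  0.005     ]
```

View pics/w5.png

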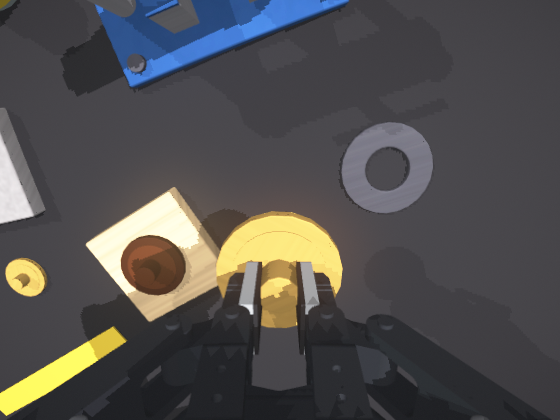

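Disc held level between the fingers (rim from x=217 to 342, front at (279,212)). Carry on to above the cross.

{"api": "carry_out", "payload": {"deltas": [{"delta_pos": [16, 20, 2], "rot": [0, 0, 0.002], "fingers": 0}, {"delta_pos": [32, 38.8, 3.5], "rot": [0, 0, 0.002], "fingers": 0}, {"delta_pos": [32, 38.8, 3.5], "rot": [0, 0.003, 0], "fingers": 0}, {"delta_pos": [32, 38.8, 3.5], "rot": [0, 0, 0], "fingers": 0}, {"delta_pos": [32, 38.8, 3.5], "rot": [0, 0, 0], "fingers": 0}, {"delta_pos": [32, 38.8, 3.5], "rot": [0, 0, 0], "fingers": 0}, {"delta_pos": [32, 38.8, 3.5], "rot": [0, 0, 0], "fingers": 0}, {"delta_pos": [32, 38.8, 3.5], "rot": [0, 0, 0], "fingers": 0}, {"delta_pos": [32, 38.3, 3.2], "rot": [0, 0, 0], "fingers": 0}, {"delta_pos": [0, 0, 0], "rot": [0, 0, 0], "fingers": 0}, {"delta_pos": [0, 0, 0], "rot": [0, 0, 0], "fingers": 0}]}}

```text
time: 9.15
ee_pos: [0.6139, -0.3005, 0.1494]
ee_rot: [-3.099, 0.504, -0.007]
ft_force: [-0.1, 0.4, -1.2]
width: 0.0158
gripper_force: 58.9
```

Run:
```python
from h import *
c=cam('wrist'); cv2.imwrite('pics/w6.png',c['color']); np.savez('pics/w6.npz',**c)
s=r.sense(); R=Rn.from_rotvec(s['ee_rot']).as_matrix(); print(s['ft_force'],s['ee_pos'])
go(.617,-.2995,.05,np.radians(-18.35))
h=cv2.cvtColor(c['color'],cv2.COLOR_BGR2HSV); m=cv2.inRange(h,np.array((15,110,60)),np.array((35,255,255)))
col=np.where(m[150:330,279])[0]+150; row=np.where(m[268])[0]; print('front',col[:3],'sides',row.min(),row.max())
pr=lambda q: np.round(proj(c,R@np.array(q)+s['ee_pos']),1)
print('expect front top/bot',pr([.03,0,.0132]),pr([.03,0,.0202]),'side',pr([0,.03,.0132]),pr([0,-.03,.0132]))
b=cv2.inRange(h,np.array((0,0,180)),np.array((180,50,255)))
```

```text
[ 0.15101655 -0.14316685 -0.80079703] [ 0.61387723 -0.29984094  0.14947067]
d [ 2.4 -1.1 99.5] dist 99.5 rows>= 1.6 rot [-0.0025 -0.0041 -0.0015] yaw now -18.44 t 9.2
front [212 213 214] sides 216 297
expect front top/bot [275.9 215.3] [276.  210.3] side [339.7 275.4] [212.5 275.4]
```

View pics/w6.png

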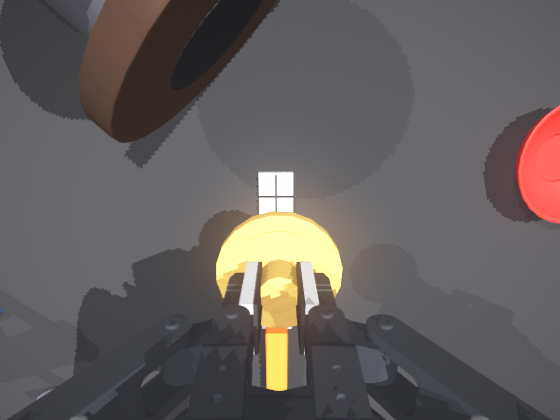

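Cross visible at (276,197), disc rim centred at u≈279.5, front at v=212; I compare both in the same camera frame.

Run:
```python
from h import *
c=load('w6'); s=r.sense(); R=Rn.from_rotvec(s['ee_rot']).as_matrix(); T=lambda P:np.round(1000*R.T@(P-s['ee_pos']),1)
g=cv2.cvtColor(c['color'],cv2.COLOR_BGR2GRAY).astype(float)
print(np.round(g[185:194,262:290].mean(0)),np.round(g[175:212,262:270].mean(1)))
print('cross tool',T(onz(c,276,197,.005)))
for z in(.0132,): print('sides',T(onz(c,216.5,270,s['ee_pos'][2]-z)),T(onz(c,342,270,s['ee_pos'][2]-z)))
print('front',T(onz(c,279.5,212,s['ee_pos'][2]-.0202)))
print('blade tip edges', [T(onz(c,u,175,.005)) for u in(258.5,293.5)],'tip',T(onz(c,276,172,.005)))
```

```text
[255. 254. 254. 254. 254. 254. 255. 254. 254. 254. 254. 254. 253. 172.
 165. 253. 254. 254. 254. 254. 255. 255. 255. 254. 254. 254. 254. 254.] [254. 254. 254. 254. 254. 254. 254. 254. 254. 254. 254. 254. 254. 254.
 254. 254. 254. 254. 255. 255. 253. 109. 185. 255. 255. 255. 255. 255.
 255. 255. 255. 255. 255. 255. 255. 255. 255.]
cross tool [  0.4  -1.  144.5]
sides [  2.8 -27.9  13.3] [ 2.9 30.9 13.1]
front [29.2  1.6 20.3]
blade tip edges [array([ 19. , -15.1, 144.6]), array([ 19. ,  13.3, 144.5])] tip [ 21.5  -0.9 144.6]
```

{"api": "carry_out", "payload": {"deltas": [{"delta_pos": [1.0, -1.0, 20], "rot": [-0.0025, -0.004, 0], "fingers": 0}, {"delta_pos": [0.9, -1.0, 30], "rot": [0, 0, 0], "fingers": 0}, {"delta_pos": [0, 0, 30], "rot": [0, 0, 0], "fingers": 0}, {"delta_pos": [0, 0, 25], "rot": [0, 0, 0], "fingers": 0}, {"delta_pos": [0, 0, 12], "rot": [0, 0, 0], "fingers": 0}, {"delta_pos": [0, 0, 0], "rot": [0, 0, 0], "fingers": 0}, {"delta_pos": [0, 0, 0], "rot": [0, 0, 0], "fingers": 0}]}}

```text
time: 10.07
ee_pos: [0.6179, -0.3, 0.034]
ee_rot: [3.099, -0.505, 0.005]
ft_force: [-0.7, 0.3, -1.7]
width: 0.0153
gripper_force: 58.9
```

Run:
```python
from h import *
c=cam('wrist'); np.savez('pics/w7.npz',**c)
s=r.sense(); R=Rn.from_rotvec(s['ee_rot']).as_matrix(); T=lambda P:np.round(1000*R.T@(P-s['ee_pos']),1)
go(.617,-.2995,.0252,np.radians(-18.35))
print('tool z',R[:,2],s['ft_force'])
g=cv2.cvtColor(c['color'],cv2.COLOR_BGR2GRAY);h=cv2.cvtColor(c['color'],cv2.COLOR_BGR2HSV)
m=cv2.inRange(h,np.array((0,0,185)),np.array((180,60,255)))
for v in range(196,220,3):
    k=np.where(m[v,220:340])[0]+220; print(v,(k.min(),k.max()) if len(k) else None, [g[v,u] for u in (276,279,282)])
```

```text
d [-1.4 -0.4  9.2] dist 9.3 rows>= 0.1 rot [ 0.0015 -0.0043 -0.0027] yaw now -18.5 t 10.125
tool z [ 0.00365317 -0.00276045 -0.99998952] [-0.57736625 -0.66682614 -1.49829799]
196 None [np.uint8(128), np.uint8(127), np.uint8(128)]
199 None [np.uint8(129), np.uint8(129), np.uint8(129)]
202 None [np.uint8(130), np.uint8(131), np.uint8(131)]
205 None [np.uint8(132), np.uint8(132), np.uint8(133)]
208 None [np.uint8(134), np.uint8(135), np.uint8(134)]
211 None [np.uint8(170), np.uint8(153), np.uint8(132)]
214 None [np.uint8(215), np.uint8(215), np.uint8(216)]
217 (np.int64(267), np.int64(293)) [np.uint8(248), np.uint8(248), np.uint8(249)]
```

{"api": "carry_out", "payload": {"deltas": [{"delta_pos": [-0.5, 0, 4], "rot": [0.0015, -0.004, 0], "fingers": 0}, {"delta_pos": [0, 0, 3], "rot": [0, 0, 0], "fingers": 0}, {"delta_pos": [0, 0, 1], "rot": [0, 0, 0], "fingers": 0}, {"delta_pos": [0, 0, 0], "rot": [0, 0, 0], "fingers": 0}]}}

```text
time: 10.62
ee_pos: [0.6165, -0.2997, 0.0252]
ee_rot: [-3.1, 0.505, 0.004]
ft_force: [-2.7, 1.0, 2.3]
width: 0.0152
gripper_force: 59.4
```

{"api": "carry_out", "payload": {"deltas": [{"delta_pos": [0, 0, 1], "rot": [0, 0, 0], "fingers": 0}, {"delta_pos": [0, 0, 0], "rot": [0, 0, 0], "fingers": 0}]}}

```text
time: 10.88
ee_pos: [0.6165, -0.2997, 0.0252]
ee_rot: [-3.1, 0.505, 0.005]
ft_force: [-3.1, 2.2, 6.7]
width: 0.0154
gripper_force: 59.6
```

{"api": "carry_out", "payload": {"deltas": [{"delta_pos": [0, 0, -0.5], "rot": [0, 0, 0], "fingers": 0}, {"delta_pos": [0, 0, 0], "rot": [0, 0, 0], "fingers": 0.45}, {"delta_pos": [0, 0, 0], "rot": [0, 0, 0], "fingers": 0.45}, {"delta_pos": [0, 0, 0], "rot": [0, 0, 0], "fingers": 0.45}, {"delta_pos": [0, 0, -8], "rot": [0, 0, 0], "fingers": 0.45}, {"delta_pos": [0, 0, -25], "rot": [0, 0, 0], "fingers": 0.45}, {"delta_pos": [0, 0, -40], "rot": [0, 0, 0], "fingers": 0.45}, {"delta_pos": [0, 0, -40], "rot": [0, 0, 0], "fingers": 0.45}, {"delta_pos": [-30, 0, 0], "rot": [0, 0, 0], "fingers": 0.45}, {"delta_pos": [-40, 0, 0], "rot": [0, 0, 0], "fingers": 0.45}, {"delta_pos": [-40, 0, 0], "rot": [0, 0, 0], "fingers": 0.45}, {"delta_pos": [-40, 0, 0], "rot": [0, 0, 0], "fingers": 0.45}, {"delta_pos": [0, 0, 0], "rot": [0, 0, 0], "fingers": 0.45}, {"delta_pos": [0, 0, 0], "rot": [0, 0, 0], "fingers": 0.45}]}}

```text
time: 12.62
ee_pos: [0.4756, -0.2528, 0.1387]
ee_rot: [-3.101, 0.506, -0.0]
ft_force: [0.2, -0.4, 0.8]
width: 0.0385
gripper_force: 0.0
```

Run:
```python
from h import *
c=cam('wrist'); np.savez('pics/w8.npz',**c);t=cam('top');np.savez('pics/t8.npz',**t)
s=r.sense(); R=Rn.from_rotvec(s['ee_rot']).as_matrix(); T=lambda P:np.round(1000*R.T@(P-s['ee_pos']),1)
print(s['ee_pos'],s['width']);go(.456,-.246,.10,np.radians(-18.35))
k=mask(c,(15,110,60),(35,255,255),(150,0,420,250),5); e=cv2.fitEllipse(k); print('disc',e,onz(c,*e[0],.012))
h=cv2.cvtColor(c['color'],cv2.COLOR_BGR2HSV)
m=cv2.inRange(h,np.array((0,0,185)),np.array((180,60,255))); 
for v in range(130,260,10):
    q=np.where(m[v,200:360])[0]+200
    if len(q): print(v,q.min(),q.max(),T(onz(c,(q.min()+q.max())/2,v,.005)))
o=cv2.inRange(h,np.array((5,150,90)),np.array((22,255,255)))
for v in range(200,330,15):
    q=np.where(o[v,225:335])[0]+225
    if len(q): print('o',v,q.min(),q.max(),T(onz(c,(q.min()+q.max())/2,v,.026)))
print(onz(c,276,1,.0))
```

```text
[ 0.47616625 -0.25306799  0.13869297] 0.03862457573843907
d [-21.4  -0.3  38.7] dist 44.2 rows>= 0.7 rot [-0.     -0.0001 -0.0028] yaw now -18.51 t 12.725
disc ((276.3851318359375, 15.639044761657715), (40.47526550292969, 84.9977035522461), 89.15481567382812) [ 0.60185308 -0.2940496   0.012     ]
130 259 295 [ 55.2  -0.7 133.7]
140 259 295 [ 47.7  -0.7 133.7]
150 259 295 [ 40.1  -0.7 133.7]
160 259 295 [ 32.4  -0.7 133.7]
170 260 295 [ 24.6  -0.3 133.7]
o 200 264 291 [  6.5  -0.3 112.7]
o 215 264 290 [ -5.1  -0.6 112.7]
o 230 265 290 [-17.1  -0.3 112.7]
o 245 265 290 [-29.5  -0.3 112.7]
o 260 265 290 [-42.3  -0.3 112.7]
o 275 266 290 [-5.550e+01  1.000e-01  1.127e+02]
o 290 266 290 [-6.910e+01  1.000e-01  1.127e+02]
o 305 266 290 [-8.330e+01  1.000e-01  1.127e+02]
o 320 267 289 [-9.800e+01  1.000e-01  1.127e+02]
[ 0.61327951 -0.29752417  0.        ]
```

{"api": "carry_out", "payload": {"deltas": [{"delta_pos": [-1, -0.3, 30], "rot": [0, 0, -0.004], "fingers": 0.5}, {"delta_pos": [0, 0, 40], "rot": [0, 0, 0], "fingers": 0.5}, {"delta_pos": [0, 0, 30], "rot": [0, 0, 0], "fingers": 0.5}, {"delta_pos": [0, 0, 14], "rot": [0, 0, 0], "fingers": 0.5}, {"delta_pos": [0, 0, 6], "rot": [0, 0, 0], "fingers": 0.5}, {"delta_pos": [0, 0, 0], "rot": [0, 0, 0], "fingers": 0.5}, {"delta_pos": [0, 0, 0], "rot": [0, 0, 0], "fingers": 0.5}]}}

```text
time: 13.6
ee_pos: [0.4746, -0.2521, 0.019]
ee_rot: [3.102, -0.499, -0.0]
ft_force: [0.5, 0.4, 0.3]
width: 0.0426
gripper_force: 0.0
```

Run:
```python
from h import *
s=r.sense(); R=Rn.from_rotvec(s['ee_rot']).as_matrix();print(s['ee_pos'],s['width'],s['ft_force'],R[:,2],np.degrees(np.arctan2(R[1,0],R[0,0])))
t=load('t8');S=cam('scene');np.savez('pics/s9.npz',**S)
for n,c,X in(('t',t,(.617,-.2995,.012)),('s',S,(.617,-.2995,.012))):
    u,v=proj(c,X).astype(int); print(n,u,v)
    k=mask(c,(15,90,60),(35,255,255),(u-25,v-25,u+25,v+25),5); b=cv2.minAreaRect(k); print(cv2.contourArea(k),b,onz(c,*cv2.fitEllipse(k)[0],.012))
    b=cv2.minAreaRect(k)
c=S;print('pred rim S',[proj(S,(.617+.03*np.cos(a),-.2995+.03*np.sin(a),.012)) for a in np.arange(0,6.3,1.5708)])
```

```text
[ 0.474557   -0.25210729  0.0189779 ] 0.042594548661290046 [0.51350757 0.44350213 0.33946324] [-3.63769832e-05 -3.56552738e-05 -9.99999999e-01] -18.284304794785672
t 371 201
337.0 ((370.5, 201.0), (20.0, 21.0), 90.0) [ 0.61753418 -0.29914407  0.012     ]
s 203 286
207.5 ((200.63233947753906, 285.2793884277344), (14.405879974365234, 21.43732261657715), 30.963754653930664) [ 0.61566135 -0.3067519   0.012     ]
pred rim S [array([207.77955598, 293.40574398]), array([213.3961255 , 282.24988457]), array([199.133602  , 279.21468856]), array([193.21270002, 290.21490757]), array([207.77970604, 293.4056836 ])]
```

{"api": "carry_out", "payload": {"deltas": [{"delta_pos": [0, 0, 2], "rot": [0, 0, 0], "fingers": 0.5}, {"delta_pos": [0, 0, 0], "rot": [0, 0, 0], "fingers": 0}, {"delta_pos": [0, 0, 0], "rot": [0, 0, 0], "fingers": 0}, {"delta_pos": [0, 0, 0], "rot": [0, 0, 0], "fingers": 0}, {"delta_pos": [0, 0, 0], "rot": [0, 0, 0], "fingers": 0}, {"delta_pos": [0, 0, 0], "rot": [0, 0, 0], "fingers": 0}, {"delta_pos": [0, 0, -1], "rot": [0, 0, 0], "fingers": 0}, {"delta_pos": [0, 0, -2], "rot": [0, 0, 0], "fingers": 0}, {"delta_pos": [0, 0, -4], "rot": [0, 0, 0], "fingers": 0}, {"delta_pos": [0, 0, -4], "rot": [0, 0, 0], "fingers": 0}, {"delta_pos": [0, 0, -3], "rot": [0, 0, 0], "fingers": 0}, {"delta_pos": [0, 0, -1], "rot": [0, 0, 0], "fingers": 0}, {"delta_pos": [0, 0, 0], "rot": [0, 0, 0], "fingers": 0}, {"delta_pos": [0, 0, 0], "rot": [0, 0, 0], "fingers": 0}]}}

```text
time: 15.4
ee_pos: [0.4733, -0.2513, 0.0305]
ee_rot: [-3.1, 0.499, 0.004]
ft_force: [-0.6, 0.4, -3.7]
width: 0.0189
gripper_force: 60.6
```

Run:
```python
from h import *
s=r.sense(); R=Rn.from_rotvec(s['ee_rot']).as_matrix();print(s['ee_pos'],s['width'],s['ft_force'],s['moment'],s['gripper_force'],R[:,2])
c=cam('wrist');np.savez('pics/w10.npz',**c)
h=cv2.cvtColor(c['color'],cv2.COLOR_BGR2HSV);T=lambda P:np.round(1000*R.T@(P-s['ee_pos']),1)
m=cv2.inRange(h,np.array((0,0,185)),np.array((180,60,255)))
# blade width along the image -> depth -> slope (blade 28 mm)
for v in range(10,260,15):
    q=np.where(m[v,200:360])[0]+200
    if len(q)>20:
        o1,w1=ray(c,q.min()-.5,v);o2,w2=ray(c,q.max()+.5,v)
        a=R.T@w1;b=R.T@w2; o=R.T@(o1-s['ee_pos']); # width at tool-z plane: (b_y/b_z-a_y/a_z)*dz=.028
        dz=.028/(b[1]/b[2]-a[1]/a[2]); print(v,q.min(),q.max(),'x',round(1000*(o[0]+dz*a[0]/a[2])),'z',round(1000*(o[2]+dz),1))
```

```text
[ 0.47332911 -0.25126156  0.03054836] 0.018875301889990103 [-0.56550849  0.4287978  -3.66871121] [ 0.04368766  0.22506211 -0.01389363] 60.63432455062866 [-0.00242185  0.00167152 -0.99999567]
10 241 316 x 111 z 9.7
25 242 316 x 106 z 10.3
40 242 315 x 101 z 10.8
55 243 315 x 95 z 11.3
70 243 314 x 90 z 11.8
85 243 314 x 84 z 10.3
100 244 314 x 79 z 10.7
115 244 313 x 73 z 11.1
130 244 313 x 67 z 9.4
145 245 312 x 61 z 11.7
160 245 312 x 55 z 9.9
175 246 311 x 48 z 12.3
190 246 311 x 42 z 10.4
205 247 310 x 35 z 12.8
```

{"api": "carry_out", "payload": {"deltas": [{"delta_pos": [0, 0, -3], "rot": [0, 0.001, 0], "fingers": 0}, {"delta_pos": [0, 0, -6], "rot": [0, 0.001, 0], "fingers": 0}, {"delta_pos": [0, 0, -9], "rot": [0, 0, 0], "fingers": 0}, {"delta_pos": [0, 0, -10], "rot": [0, 0, 0], "fingers": 0}, {"delta_pos": [0, 0, -10], "rot": [0, 0, 0], "fingers": 0}, {"delta_pos": [0, 0, -10], "rot": [0, 0, 0], "fingers": 0}, {"delta_pos": [0, 0, -9], "rot": [0, 0, 0], "fingers": 0}, {"delta_pos": [0, 0, -6], "rot": [0, 0, 0], "fingers": 0}, {"delta_pos": [0, 0, -4], "rot": [0, 0, 0], "fingers": 0}, {"delta_pos": [0, 0, -2], "rot": [0, 0, 0], "fingers": 0}, {"delta_pos": [0, 0, 0], "rot": [0, 0, 0], "fingers": 0}]}}

```text
time: 16.82
ee_pos: [0.4734, -0.2513, 0.0995]
ee_rot: [-3.101, 0.499, 0.001]
ft_force: [-0.4, -0.5, -4.3]
width: 0.0186
gripper_force: 60.6
```

Run:
```python
from h import *
s=r.sense(); R=Rn.from_rotvec(s['ee_rot']).as_matrix();print(s['ee_pos'],s['ft_force'],s['moment'],R[:,2])
go(.39,.085,.1,np.radians(-18.28))
# paddle pitch from scene: disc height by tri with top
t=cam('top');S=cam('scene');np.savez('pics/t11.npz',**t);np.savez('pics/s11.npz',**S)
P=s['ee_pos']+R@np.array([.15,0,.005]);es=[]
for c in(t,S):
    u,v=proj(c,P).astype(int); k=mask(c,(15,90,60),(35,255,255),(u-25,v-25,u+25,v+25),5); e=cv2.minAreaRect(k)[0]; print((u,v),e); es.append(ray(c,*e))
print('disc centre',tri(es),'expected',P)
```

```text
[ 0.47340403 -0.25134941  0.09954932] [-0.42733464 -0.45632767 -4.33474751] [ 0.0602089   0.2013063  -0.01896628] [-4.71450439e-04  1.01571640e-03 -9.99999373e-01]
d [-1.847e+02 -2.932e+02 -1.000e-01] dist 346.5 rows>= 5.5 rot [-0.0008  0.0008 -0.0002] yaw now -18.29 t 16.825
(np.int64(375), np.int64(198)) (376.0, 198.0)
(np.int64(200), np.int64(264)) (201.0, 266.0)
disc centre (array([ 0.6179786 , -0.29930096,  0.09127974]), [np.float64(0.0006134699970953201), np.float64(0.0006134699970952507)]) expected [ 0.61582374 -0.29841812  0.09443437]
```

Disc is level and riding along; now across to the front of the rig.

{"api": "carry_out", "payload": {"deltas": [{"delta_pos": [-2.7, -4.2, 0], "rot": [0, 0, 0], "fingers": 0}, {"delta_pos": [-5.3, -8.5, 0], "rot": [0, 0, 0], "fingers": 0}, {"delta_pos": [-8, -12.7, 0], "rot": [0, 0, 0], "fingers": 0}, {"delta_pos": [-10.6, -16.9, 0], "rot": [0, 0, 0], "fingers": 0}, {"delta_pos": [-13.3, -21.2, 0], "rot": [0, 0, 0], "fingers": 0}, {"delta_pos": [-14.9, -23.7, 0], "rot": [0, 0, 0], "fingers": 0}, {"delta_pos": [-16, -25.4, 0], "rot": [0, 0, 0], "fingers": 0}, {"delta_pos": [-16, -25.4, 0], "rot": [0, 0, 0], "fingers": 0}, {"delta_pos": [-16, -25.4, 0], "rot": [0, 0, 0], "fingers": 0}, {"delta_pos": [-16, -25.4, 0], "rot": [0, 0, 0], "fingers": 0}, {"delta_pos": [-14.9, -23.7, 0], "rot": [0, 0, 0], "fingers": 0}, {"delta_pos": [-13.3, -21.2, 0], "rot": [0, 0, 0], "fingers": 0}, {"delta_pos": [-12.2, -19.5, 0], "rot": [0, 0, 0], "fingers": 0}, {"delta_pos": [-10.6, -16.9, 0], "rot": [0, 0, 0], "fingers": 0}, {"delta_pos": [-8, -12.7, 0], "rot": [0, 0, 0], "fingers": 0}, {"delta_pos": [-4.8, -7.6, 0], "rot": [0, 0, 0], "fingers": 0}, {"delta_pos": [-1.6, -2.5, 0], "rot": [0, 0, 0], "fingers": 0}, {"delta_pos": [0, 0, 0], "rot": [0, 0, 0], "fingers": 0}]}}

```text
time: 19.18
ee_pos: [0.3906, 0.0844, 0.1]
ee_rot: [-3.101, 0.499, 0.0]
ft_force: [-0.3, -0.4, -4.6]
width: 0.0188
gripper_force: 60.6
```

{"api": "carry_out", "payload": {"deltas": [{"delta_pos": [0, 0, 0], "rot": [0, 0, -0.012], "fingers": 0}, {"delta_pos": [0, 0, 0], "rot": [0, 0, -0.025], "fingers": 0}, {"delta_pos": [0, 0, 0], "rot": [0, 0, -0.035], "fingers": 0}, {"delta_pos": [0, 0, 0], "rot": [0, 0, -0.04], "fingers": 0}, {"delta_pos": [0, 0, 0], "rot": [0, 0, -0.045], "fingers": 0}, {"delta_pos": [0, 0, 0], "rot": [0, 0, -0.045], "fingers": 0}, {"delta_pos": [0, 0, 0], "rot": [0, 0, -0.045], "fingers": 0}, {"delta_pos": [0, 0, 0], "rot": [0, 0, -0.04], "fingers": 0}, {"delta_pos": [0, 0, 0], "rot": [0, 0, -0.035], "fingers": 0}, {"delta_pos": [0, 0, 0], "rot": [0, 0, -0.018], "fingers": 0}, {"delta_pos": [0, 0, 0], "rot": [0, 0, -0.007], "fingers": 0}, {"delta_pos": [0, 0, 0], "rot": [0, 0, 0], "fingers": 0}, {"delta_pos": [0, 0, 0], "rot": [0, 0, 0], "fingers": 0}]}}

```text
time: 20.8
ee_pos: [0.3905, 0.0845, 0.1]
ee_rot: [-3.14, -0.044, 0.0]
ft_force: [-0.0, 0.4, -3.4]
width: 0.0186
gripper_force: 60.5
```

Run:
```python
from h import *
s=r.sense(); R=Rn.from_rotvec(s['ee_rot']).as_matrix();print(s['ee_pos'],s['ft_force'],s['moment'],R[:,2],np.degrees(np.arctan2(R[1,0],R[0,0])))
for n in('top','scene','wrist'):
    c=cam(n);np.savez(f'pics/{n}12.npz',**c);cv2.imwrite(f'pics/{n}12.png',c['color'])
    P=s['ee_pos']+R@np.array([.15,0,.005]);u,v=proj(c,P).astype(int);print(n,u,v)
    try:
        k=mask(c,(15,90,60),(35,255,255),(max(0,u-35),max(0,v-25),u+35,max(v+25,30)),5);print(cv2.contourArea(k),cv2.minAreaRect(k),cv2.boundingRect(k), onz(c,*cv2.fitEllipse(k)[0],P[2]))
    except Exception as e: print(e)
```

```text
[0.39050645 0.08449805 0.09999016] [-0.01644892  0.39786205 -3.36106208] [-0.05636095  0.21154314  0.03083006] [-2.84725090e-04  8.80691051e-04 -9.99999572e-01] 1.5905457079484644
top 236 226
381.0 ((237.0, 225.5), (21.0, 22.0), 90.0) (226, 215, 23, 22) [0.54275358 0.08811333 0.09495114]
scene 308 205
281.5 ((319.6323547363281, 194.72055053710938), (19.036340713500977, 50.07758712768555), 59.03623962402344) (298, 180, 43, 33) [0.51410732 0.13995201 0.09495114]
wrist 277 -117
max() iterable argument is empty
```

Now refine the rig pose from the stored pictures.

Run:
```python
from h import *
T=load('top0');W=load('w2');V=load('w3')
for p in((380.5,94),(637,86),(641,247),(384,255)): print('Tbase',np.round(onz(T,110+p[0]/4,150+p[1]/4,.012),4))
print('T ledges mid',onz(T,236.0,196.2,.07),'Tledges',onz(T,226.4,196.7,.07),onz(T,245.7,195.7,.07))
for c,n,boxes in((T,'T',((218,188,234,206),(238,188,254,206))),(W,'W',((245,60,280,97),(298,75,336,112)))):
    h=cv2.cvtColor(c['color'],cv2.COLOR_BGR2HSV)
    for b in boxes:
        k=mask(c,(0,0,95),(180,70,255),b); q=cv2.minAreaRect(k); print(n,cv2.contourArea(k),[np.round(onz(c,*p,.074)[:2],4) for p in cv2.boxPoints(q)],onz(c,*q[0],.072))
# w3: left edge of rig base (own +y side) front-left corner and back-left
print('W3 corners',onz(V,438,203,.012),onz(V,490,85,.012))
w=load('w6')
```

```text
Tbase [0.7022 0.189  0.012 ]
Tbase [ 7.068e-01 -3.000e-04  1.200e-02]
Tbase [ 0.5876 -0.0026  0.012 ]
Tbase [0.583  0.1861 0.012 ]
T ledges mid [0.62776895 0.09321573 0.07      ] Tledges [0.62653517 0.12043096 0.07      ] [0.62900187 0.06571847 0.07      ]
T 30.5 [array([0.6367, 0.1268]), array([0.6366, 0.1127]), array([0.6082, 0.1127]), array([0.6083, 0.1268])] [0.62261602 0.11994965 0.072     ]
T 19.0 [array([0.6363, 0.0731]), array([0.6362, 0.0618]), array([0.622 , 0.0618]), array([0.6221, 0.0731])] [0.62936202 0.06757239 0.072     ]
W 215.0 [array([0.6103, 0.1283]), array([0.6319, 0.1285]), array([0.6326, 0.1131]), array([0.6111, 0.1127])] [0.62159339 0.12078168 0.072     ]
W 251.0 [array([0.6122, 0.0764]), array([0.6331, 0.0767]), array([0.6336, 0.0593]), array([0.6126, 0.0587])] [0.62299934 0.0675963  0.072     ]
W3 corners [0.58636636 0.18934384 0.012     ] [0.70235339 0.18848821 0.012     ]
```

{"api": "carry_out", "payload": {"deltas": [{"delta_pos": [0, -0.7, 0], "rot": [0, 0, 0.002], "fingers": 0}, {"delta_pos": [2, -1.2, 0], "rot": [0, 0, 0], "fingers": 0}, {"delta_pos": [5, 0, 0], "rot": [0, 0, 0], "fingers": 0}, {"delta_pos": [8, 0, 0], "rot": [0, 0, 0], "fingers": 0}, {"delta_pos": [10, 0, 0], "rot": [0, 0, 0], "fingers": 0}, {"delta_pos": [12, 0, 0], "rot": [0, 0, 0], "fingers": 0}, {"delta_pos": [12, 0, 0], "rot": [0, 0, 0], "fingers": 0}, {"delta_pos": [12, 0, 0], "rot": [0, 0, 0], "fingers": 0}, {"delta_pos": [12, 0, 0], "rot": [0, 0, 0], "fingers": 0}, {"delta_pos": [10, 0, 0], "rot": [0, 0, 0], "fingers": 0}, {"delta_pos": [8, 0, 0], "rot": [0, 0, 0], "fingers": 0}, {"delta_pos": [6, 0, 0], "rot": [0, 0, 0], "fingers": 0}, {"delta_pos": [4, 0, 0], "rot": [0, 0, 0], "fingers": 0}, {"delta_pos": [2, 0, 0], "rot": [0, 0, 0], "fingers": 0}, {"delta_pos": [1, 0, 0], "rot": [0, 0, 0], "fingers": 0}, {"delta_pos": [0, 0, 0], "rot": [0, 0, 0], "fingers": 0}]}}

```text
time: 22.95
ee_pos: [0.4943, 0.0891, 0.0999]
ee_rot: [-3.14, -0.041, 0.001]
ft_force: [0.8, 0.6, -3.2]
width: 0.0187
gripper_force: 60.6
```

Run:
```python
from h import *
s=r.sense(); R=Rn.from_rotvec(s['ee_rot']).as_matrix();print(s['ee_pos'],s['ft_force'],s['moment'],R[:,2],np.degrees(np.arctan2(R[1,0],R[0,0])))
P=s['ee_pos']+R@np.array([.15,0,.005]);print('disc exp',P)
for n in('wrist','top','scene'):
    c=cam(n);np.savez(f'pics/{n}13.npz',**c);u,v=proj(c,P).astype(int);h=cv2.cvtColor(c['color'],cv2.COLOR_BGR2HSV);m=cv2.inRange(h,np.array((15,90,60)),np.array((35,255,255)))
    b=m[max(0,v-25):max(0,v+25),u-30:u+30]; print(n,u,v,(b>0).sum(), [ (i[0].min(),i[0].max(),i[1].min(),i[1].max()) for i in [np.where(b)] if len(i[0])])
    if n=='wrist':
        W=c
        bl=cv2.inRange(h,np.array((100,120,60)),np.array((125,255,255))); i=np.where(bl[:,:]);print('blue',len(i[0]),i[0].max() if len(i[0]) else None)
        cols=[(uu,np.where(bl[:120,uu])[0].max()+.5) for uu in range(60,520,20) if bl[:120,uu].any()];print([(a,b,np.round(onz(c,a,b,.012)[:2],4).tolist()) for a,b in cols][::3])
```

```text
[0.49427691 0.08907577 0.09991271] [ 0.80830977  0.63349844 -3.15618009] [ 0.02503603  0.16076789 -0.0278937 ] [-4.66155903e-04  8.66452649e-04 -9.99999516e-01] 1.4789618302712926
disc exp [0.6442246  0.09295159 0.09484617]
wrist 277 -117 0 []
blue 15095 77
[(120, np.float64(74.5), [0.5852, 0.1871]), (180, np.float64(76.5), [0.5843, 0.1504]), (240, np.float64(75.5), [0.5855, 0.1143]), (360, np.float64(76.5), [0.5871, 0.0426]), (420, np.float64(77.5), [0.5881, 0.006])]
top 235 189 83 [(np.int64(29), np.int64(34), np.int64(23), np.int64(39))]
scene 328 223 311 [(np.int64(0), np.int64(34), np.int64(5), np.int64(41))]
```

Run:
```python
from h import *
c=load('wrist13');s=r.sense();h=cv2.cvtColor(c['color'],cv2.COLOR_BGR2HSV)
bl=cv2.inRange(h,np.array((100,120,60)),np.array((125,255,255)));w=cv2.inRange(h,np.array((0,0,170)),np.array((180,60,255)))
for v in(20,35,50,65):
    q=np.where(bl[v])[0];a,b=onz(c,q.min()-.5,v,.012),onz(c,q.max()+.5,v,.012)
    k=np.where(w[v,230:330])[0]+230; d=[onz(c,x,v,.088)[:2].round(4).tolist() for x in(k.min()-.5,k.max()+.5)] if len(k) else None
    print(v,q.min(),q.max(),a[:2].round(4),b[:2].round(4),'mid',((a+b)/2)[:2].round(4),'blade',d)
# top: disc rim front visible: lowest gold pixels
t=load('top13');h=cv2.cvtColor(t['color'],cv2.COLOR_BGR2HSV);m=cv2.inRange(h,np.array((15,90,60)),np.array((35,255,255)))
i=np.where(m[170:215,205:265]);v0=i[0].max()+170;us=i[1][i[0]==i[0].max()]+205;print('front rim',v0,us,onz(t,us.mean(),v0+.5,.09));
for v in range(i[0].min()+170,v0+1):
    q=np.where(m[v,205:265])[0]+205; print(v,q.min(),q.max())
```

```text
20 114 438 [0.6157 0.1884] [ 0.6206 -0.0009] mid [0.6181 0.0937] blade [[0.6017, 0.1056], [0.6024, 0.0774]]
35 116 436 [0.6074 0.1879] [ 0.6124 -0.0008] mid [0.6099 0.0935] blade [[0.5964, 0.1056], [0.5971, 0.0771]]
50 118 435 [0.5991 0.1874] [ 0.6041 -0.0014] mid [0.6016 0.093 ] blade [[0.591, 0.1056], [0.5918, 0.0772]]
65 119 432 [0.5906 0.1875] [ 0.5956 -0.0007] mid [0.5931 0.0934] blade [[0.5856, 0.1056], [0.5863, 0.0769]]
front rim 198 [231 232 233 234 235 236 237 238 239 240] [0.61910397 0.09299779 0.09      ]
193 233 244
194 228 244
195 228 244
196 229 243
197 230 241
198 231 240
```

{"api": "carry_out", "payload": {"deltas": [{"delta_pos": [0, -1, 0], "rot": [0, 0, 0], "fingers": 0}, {"delta_pos": [0, -1, 0], "rot": [0, 0, 0], "fingers": 0}, {"delta_pos": [0, 0, 2], "rot": [0, 0, 0], "fingers": 0}, {"delta_pos": [0, 0, 3], "rot": [0, 0, 0], "fingers": 0}, {"delta_pos": [0, 0, 3], "rot": [0, 0, 0], "fingers": 0}, {"delta_pos": [0, 0, 2], "rot": [0, 0, 0], "fingers": 0}, {"delta_pos": [0, 0, 2], "rot": [0, 0, 0], "fingers": 0}, {"delta_pos": [0, 0, 1], "rot": [0, 0, 0], "fingers": 0}, {"delta_pos": [0, 0, 0], "rot": [0, 0, 0], "fingers": 0}, {"delta_pos": [0, 0, 0], "rot": [0, 0, 0], "fingers": 0}]}}

```text
time: 24.35
ee_pos: [0.4945, 0.0911, 0.0871]
ee_rot: [-3.14, -0.04, 0.0]
ft_force: [0.2, -0.4, -4.0]
width: 0.0183
gripper_force: 60.6
```

{"api": "carry_out", "payload": {"deltas": [{"delta_pos": [0, 0, 1], "rot": [0, 0, 0], "fingers": 0}, {"delta_pos": [0, 0, 1], "rot": [0, 0, 0], "fingers": 0}, {"delta_pos": [0, 0, 1], "rot": [0, 0, 0], "fingers": 0}, {"delta_pos": [0, 0, 1], "rot": [0, 0, 0], "fingers": 0}, {"delta_pos": [0, 0, 1], "rot": [0, 0, 0], "fingers": 0}, {"delta_pos": [0, 0, 1], "rot": [0, 0, 0], "fingers": 0}, {"delta_pos": [0, 0, 1], "rot": [0, 0, 0], "fingers": 0}, {"delta_pos": [0, 0, 1], "rot": [0, 0, 0], "fingers": 0}, {"delta_pos": [0, 0, 0], "rot": [0, 0, 0], "fingers": 0}, {"delta_pos": [0, 0, 0], "rot": [0, 0, 0], "fingers": 0}]}}

```text
time: 25.6
ee_pos: [0.4946, 0.0911, 0.0791]
ee_rot: [-3.14, -0.041, -0.0]
ft_force: [0.5, 0.1, -1.6]
width: 0.0187
gripper_force: 60.7
```

Run:
```python
from h import *
s=r.sense();print(s['ee_pos'],s['ft_force'],s['moment'])
for n in('top','scene'):
    c=cam(n);np.savez(f'pics/{n}14.npz',**c);h=cv2.cvtColor(c['color'],cv2.COLOR_BGR2HSV);m=cv2.inRange(h,np.array((15,90,60)),np.array((35,255,255)))
    u,v=proj(c,(.646,.0935,.077)).astype(int);i=np.where(m[v-20:v+22,u-22:u+22]);print(n,u,v,len(i[0]),i[0].min()+v-20,i[0].max()+v-20,i[1].min()+u-22,i[1].max()+u-22)
    print('pred rim top',[proj(c,(.646+.03*np.cos(a),.0935+.03*np.sin(a),.077)).round(1).tolist() for a in np.arange(0,6.2,1.5708)])
```

```text
[0.49457288 0.09110999 0.07910816] [ 0.49623222  0.1316004  -1.60478221] [-0.00250422  0.01476098  0.00759669]
top 235 189 99 193 199 227 244
pred rim top [[235.7, 179.0], [225.1, 189.6], [235.7, 200.1], [246.3, 189.4]]
scene 328 228 222 222 236 320 339
pred rim top [[334.9, 234.3], [337.2, 225.2], [323.2, 222.8], [320.6, 231.7]]
```

Load has gone onto the ledges (moment dropped to 0.015). Lower clear of the disc, then check the seating.

{"api": "carry_out", "payload": {"deltas": [{"delta_pos": [0, 0, 1], "rot": [0, 0, 0], "fingers": 0}, {"delta_pos": [0, 0, 2], "rot": [0, 0, 0], "fingers": 0}, {"delta_pos": [0, 0, 2], "rot": [0, 0, 0], "fingers": 0}, {"delta_pos": [0, 0, 2], "rot": [0, 0, 0], "fingers": 0}, {"delta_pos": [0, 0, 2], "rot": [0, 0, 0], "fingers": 0}, {"delta_pos": [0, 0, 0], "rot": [0, 0, 0], "fingers": 0}, {"delta_pos": [0, 0, 0], "rot": [0, 0, 0], "fingers": 0}]}}

```text
time: 26.58
ee_pos: [0.4944, 0.0911, 0.07]
ee_rot: [-3.14, -0.041, 0.0]
ft_force: [-0.2, -0.3, -1.6]
width: 0.0188
gripper_force: 60.7
```

Run:
```python
from h import *
s=r.sense();print(s['ee_pos'],s['ft_force'],s['moment'])
for n in('top','scene'):
    c=cam(n);np.savez(f'pics/{n}15.npz',**c);h=cv2.cvtColor(c['color'],cv2.COLOR_BGR2HSV);m=cv2.inRange(h,np.array((15,90,60)),np.array((35,255,255)))
    u,v=proj(c,(.646,.0935,.077)).astype(int);z=m[v-20:v+22,u-22:u+22]
    for k,l in enumerate(z): print(v-20+k,''.join('#' if x else '.' for x in l)) if l.any() else 0
    p=load(n+'14');print('change vs 14',np.abs(c['color'].astype(int)-p['color'].astype(int))[v-20:v+22,u-22:u+22].mean())
    if n=='scene': # disc rim prediction if seated at the seat centre
        for zz in(.07,.077): print(zz,[proj(c,(.646+.03*np.cos(a),.0935+.03*np.sin(a),zz)).round(1).tolist() for a in np.arange(0,6.2,.7854)])
        print('boss top',proj(c,(.646,.0935,.095)))
```

```text
[0.49442511 0.09108124 0.0699881 ] [-0.22629489 -0.32969331 -1.6300898 ] [ 0.05434464 -0.0536091  -0.02389188]
193 ..................#####.########............
194 ..............##################............
195 ..............##################............
196 ...............################.............
197 ................##############..............
198 .................############...............
199 ...................########.................
change vs 14 2.1143578643578644
222 .....................##.....................
223 ...................########.................
224 ..................############..............
225 .................##############.............
226 ................#################...........
227 ...............##################...........
228 ...............###################..........
229 ..............####################..........
230 ..............####################..........
231 ...............###################..........
232 ...............###################..........
233 ................#################...........
234 .................################...........
235 ...................#############............
236 ......................########..............
change vs 14 3.8555194805194803
0.07 [[334.7, 236.1], [338.8, 232.0], [337.0, 227.0], [330.5, 224.0], [323.1, 224.6], [318.8, 228.5], [320.4, 233.5], [327.0, 236.7]]
0.077 [[334.9, 234.3], [339.0, 230.2], [337.2, 225.2], [330.7, 222.2], [323.2, 222.8], [319.0, 226.7], [320.6, 231.7], [327.2, 234.9]]
boss top [329.46163206 223.77846268]
```

Disc sits where predicted (scene rows 222–236, columns 320–339 vs predicted 222–237, 319–339). Draw the paddle out.

{"api": "carry_out", "payload": {"deltas": [{"delta_pos": [-2, 0, 0], "rot": [0, 0, 0], "fingers": 0}, {"delta_pos": [-6, 0, 0], "rot": [0, 0, 0], "fingers": 0}, {"delta_pos": [-12, 0, 0], "rot": [0, 0, 0], "fingers": 0}, {"delta_pos": [-18, 0, 0], "rot": [0, 0, 0], "fingers": 0}, {"delta_pos": [-20, 0, 0], "rot": [0, 0, 0], "fingers": 0}, {"delta_pos": [-20, 0, 0], "rot": [0, 0, 0], "fingers": 0}, {"delta_pos": [-16, 0, 0], "rot": [0, 0, 0], "fingers": 0}, {"delta_pos": [-10, 0, 0], "rot": [0, 0, 0], "fingers": 0}, {"delta_pos": [-6, 0, 0], "rot": [0, 0, 0], "fingers": 0}, {"delta_pos": [0, 0, 0], "rot": [0, 0, 0], "fingers": 0}, {"delta_pos": [0, 0, 0], "rot": [0, 0, 0.08], "fingers": 0}, {"delta_pos": [0, 0, 0], "rot": [0, 0, 0.1], "fingers": 0}, {"delta_pos": [0, 0, 0], "rot": [0, 0, 0.1], "fingers": 0}, {"delta_pos": [0, 0, 0], "rot": [0, 0, 0.065], "fingers": 0}, {"delta_pos": [0, 0, 0], "rot": [0, 0, 0], "fingers": 0}]}}

```text
time: 28.55
ee_pos: [0.3852, 0.0882, 0.0702]
ee_rot: [-3.101, 0.498, -0.001]
ft_force: [0.5, -0.2, -1.9]
width: 0.0189
gripper_force: 60.8
```

Run:
```python
from h import *
s=r.sense();print(s['ee_pos'],s['ft_force'],s['moment'])
go(.4733,-.2513,.07,np.radians(-18.3))
for n in('scene','top'):
    c=cam(n);np.savez(f'pics/{n}16.npz',**c);h=cv2.cvtColor(c['color'],cv2.COLOR_BGR2HSV);m=cv2.inRange(h,np.array((15,90,60)),np.array((35,255,255)))
    u,v=proj(c,(.646,.0935,.077)).astype(int);i=np.where(m[v-20:v+22,u-22:u+22]);print(n,len(i[0]),i[0].min()+v-20,i[0].max()+v-20,i[1].min()+u-22,i[1].max()+u-22)
```

```text
[0.38521347 0.08824124 0.07022102] [ 0.53892364 -0.16528995 -1.92758471] [-0.00242132 -0.0172751   0.01641272]
d [190.  294.9  -0. ] dist 350.8 rows>= 5.6 rot [-0.001  -0.0003  0.0008] yaw now -18.25 t 28.55
scene 229 222 236 320 339
top 98 193 199 227 244
```

{"api": "carry_out", "payload": {"deltas": [{"delta_pos": [8, 12.5, 0], "rot": [0, 0, 0], "fingers": 0}, {"delta_pos": [18, 28, 0], "rot": [0, 0, 0], "fingers": 0}, {"delta_pos": [24, 37, 0], "rot": [0, 0, 0], "fingers": 0}, {"delta_pos": [28, 43.4, 0], "rot": [0, 0, 0], "fingers": 0}, {"delta_pos": [28, 43.4, 0], "rot": [0, 0, 0], "fingers": 0}, {"delta_pos": [28, 43.4, 0], "rot": [0, 0, 0], "fingers": 0}, {"delta_pos": [24, 37.4, 0], "rot": [0, 0, 0], "fingers": 0}, {"delta_pos": [20, 31.2, 0], "rot": [0, 0, 0], "fingers": 0}, {"delta_pos": [12, 18.6, 0], "rot": [0, 0, 0], "fingers": 0}, {"delta_pos": [0, 0, 8], "rot": [-0.001, 0, 0], "fingers": 0}, {"delta_pos": [0, 0, 15], "rot": [0, 0, 0], "fingers": 0}, {"delta_pos": [0, 0, 15], "rot": [0, 0, 0], "fingers": 0}, {"delta_pos": [0, 0, 8], "rot": [0, 0, 0], "fingers": 0}, {"delta_pos": [0, 0, 3], "rot": [0, 0, 0], "fingers": 0}, {"delta_pos": [0, 0, 2], "rot": [0, 0, 0], "fingers": 0}, {"delta_pos": [0, 0, 0], "rot": [0, 0, 0], "fingers": 0}, {"delta_pos": [0, 0, 0], "rot": [0, 0, 0], "fingers": 0}]}}

```text
time: 30.78
ee_pos: [0.4726, -0.2517, 0.0192]
ee_rot: [3.101, -0.499, 0.001]
ft_force: [0.2, 0.0, -2.7]
width: 0.0191
gripper_force: 60.8
```

{"api": "carry_out", "payload": {"deltas": [{"delta_pos": [0, 0, 1], "rot": [0, 0, 0], "fingers": 0}, {"delta_pos": [0, 0, 0.7], "rot": [0, 0, 0], "fingers": 0}, {"delta_pos": [0, 0, 0], "rot": [0, 0, 0], "fingers": 0}]}}

```text
time: 31.15
ee_pos: [0.4721, -0.2513, 0.0169]
ee_rot: [3.102, -0.499, -0.001]
ft_force: [-0.3, -1.0, -2.4]
width: 0.0186
gripper_force: 60.8
```

{"api": "carry_out", "payload": {"deltas": [{"delta_pos": [0, 0, 0.6], "rot": [0, 0, 0], "fingers": 0}, {"delta_pos": [0, 0, 0], "rot": [0, 0, 0], "fingers": 0}]}}

```text
time: 31.4
ee_pos: [0.4722, -0.2514, 0.0163]
ee_rot: [3.102, -0.499, -0.001]
ft_force: [-0.0, 0.1, -2.7]
width: 0.0187
gripper_force: 60.8
```

{"api": "carry_out", "payload": {"deltas": [{"delta_pos": [0, 0, 0.6], "rot": [0, 0, 0], "fingers": 0}, {"delta_pos": [0, 0, 0], "rot": [0, 0, 0], "fingers": 0}]}}

```text
time: 31.65
ee_pos: [0.4723, -0.2514, 0.0161]
ee_rot: [3.102, -0.499, -0.001]
ft_force: [-0.8, 2.1, 1.7]
width: 0.0187
gripper_force: 61.3
```

Contact with the bench. Release and back off.

{"api": "carry_out", "payload": {"deltas": [{"delta_pos": [0, 0, 0], "rot": [0, 0, 0], "fingers": 0.4}, {"delta_pos": [0, 0, 0], "rot": [0, 0, 0], "fingers": 0.4}, {"delta_pos": [0, 0, 0], "rot": [0, 0, 0], "fingers": 0.4}, {"delta_pos": [0, 0, -10], "rot": [0, 0, 0], "fingers": 0.4}, {"delta_pos": [0, 0, -35], "rot": [0, 0, 0], "fingers": 0.4}, {"delta_pos": [0, 0, -45], "rot": [0, 0, 0], "fingers": 0.4}, {"delta_pos": [0, 0, -45], "rot": [0, 0, 0], "fingers": 0.4}, {"delta_pos": [0, 0, -25], "rot": [0, 0, 0], "fingers": 0.4}, {"delta_pos": [0, 0, 0], "rot": [0, 0, 0], "fingers": 0.4}, {"delta_pos": [0, 0, 0], "rot": [0, 0, 0], "fingers": 0.4}]}}

```text
time: 32.9
ee_pos: [0.4716, -0.2508, 0.1748]
ee_rot: [-3.101, 0.499, 0.003]
ft_force: [0.0, 0.4, -0.4]
width: 0.0339
gripper_force: 0.0
```

Run:
```python
from h import *
s=r.sense();print(s['time'],s['ee_pos'],s['ft_force'],s['dq'])
for n in('scene','top'):
    c=cam(n);h=cv2.cvtColor(c['color'],cv2.COLOR_BGR2HSV);m=cv2.inRange(h,np.array((15,90,60)),np.array((35,255,255)))
    u,v=proj(c,(.646,.0935,.077)).astype(int);i=np.where(m[v-20:v+22,u-22:u+22]);print(n,len(i[0]),i[0].min()+v-20,i[0].max()+v-20,i[1].min()+u-22,i[1].max()+u-22)
c=cam('wrist');k=mask(c,(0,0,185),(180,60,255),(230,0,330,260));x,y,w,hh=cv2.boundingRect(k);print('blade',x,y,w,hh)
for v in(y+5,y+hh-20):
    h=cv2.cvtColor(c['color'],cv2.COLOR_BGR2HSV);q=np.where(cv2.inRange(h,np.array((0,0,185)),np.array((180,60,255)))[v,230:330])[0]+230;print('width mm',1000*np.linalg.norm(onz(c,q.min()-.5,v,.005)-onz(c,q.max()+.5,v,.005)))
```

```text
32.9 [ 0.47162646 -0.25084693  0.1747741 ] [ 0.02503007  0.44995346 -0.44560345] [ 2.42246704e-05  2.19186405e-02  1.62902264e-02 -1.38914263e-03
  2.96925744e-03 -1.39086711e-04]
scene 230 222 236 320 339
top 99 193 199 227 244
blade 262 1 36 164
width mm 27.98856549701336
width mm 27.527659208315868
```

Paddle lies flat on the bench (blade measures 28 mm wide at bench height at both ends), and the disc has not moved.

```bash
python3 -c "
from plant import r
print(r.hand_in())"
```

```text
the job is handed in; nothing more can be done
None
```

The brass disc is seated in the rig recess and the paddle is back flat on the bench clear of the rig; I handed the job in at about 33 s, and no verdict was returned.

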